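Invert a sample jar twice in the hand-cranked tumbler

ROBOT

A 7-joint arm with a two-finger parallel gripper is mounted at the origin on a cart in front of the work surface, level with it; the furniture and walls round the work are solid. World frame = base frame: x ahead of the robot, y to its left, z up, the work surface at z = 0. Lengths are in m, angles in rad, forces in N, time in s.
With the tool pointing down it reaches from about 0.425 to 0.825 m from the base axis. Payload 3.6 kg.
Tool frame: the origin (TCP) lies at the very end of the fingers, on their centre line; the grasp point (between the pads) lies pinch_z behind it (pinch_z is the distance from the TCP to the grasp point, in m); z points along the fingers, y is the line along which they close (so a half turn about z gives the same grasp; the last joint's range is limited). The gripper opens to 93 mm and grips with 3 to 60 N. Pads are 15 mm wide; open, the fingers measure 128 mm over their backs; the gripper's body (75 mm by 188 mm) begins 65 mm behind the grasp point.
Start: joints at [-1.264, 0.615, -0.013, 1.423, 0.008, 1.103, -0.04], TCP at [0.213, 0.614, 0.219] pointing down, gripper open.
Joint ranges: [-3.12, 3.12], [-0.3, 2.06], [-1.34, 1.32], [0.26, 2.42], [-1.36, 4.5], [0.01, 1.98], [-2.84, 2.84]. Speed limits (rad/s): [2.79, 2.79, 3.14, 3.14, 3.14, 3.14, 3.14].

INTERFACE

Orientations are given as a unit quaternion [w, x, y, z].
In Python, from cell import * gives the robot as it stands. The module is installed in compiled form; this text tells all that it offers.
- The arm moves only by the tool arm_command, never from a script. Its argument "increments" is a list of rows, each a list of 6 numbers: the shift along the tool's x, y, z normalised to -1 to 1, where 1 is 0.3 m, then the turn, a rotation vector about the tool's x, y, z normalised to -1 to 1, where 1 is 90 degrees. A call has 1 to 20 rows; each row is the pose to reach, as a shift and turn from the pose commanded when the call began, along the tool's axes at that moment; what a row does not reach only later rows make up. A row lasts 1/12 s, in which the tool goes at most 41.7 mm and 7.16 degrees, less where a joint would pass 70% of its speed; a pose out of reach is approached as far as the arm can. A call with a number of a shift or a turn outside -1 to 1 is refused whole. A call with a gripper value outside its range is refused whole. "gripper" is the gripper's target within -1 to 1 (shut at 1, half-way at 0, fully open at -1), set as the call begins (left out, the last holds). The fingers move at their own pace and stop on an object; "squeeze" is the grip in N (left out, the last holds). Time passes only in rows, so rows that repeat a pose let the fingers close. It gives the time, the measured TCP pose, the force, the opening and the grip force at its end, in the units of the state.
- read_state(): the state, without advancing time (a new reading comes with each control period).
- snapshot(name): name is "side" or "top"; returns the picture (480x640x3 uint8, red, green, blue); there is no depth.
- camera_params(name): a dict with "intrinsics" (3x3 intrinsics, pixels), "xyz" and "attitude" of the camera in the world. Camera axes: x right, y down, z forward; pixel columns grow to the right and rows downward; lengths in m; the calibration is good to about 2 mm. A picture is of the moment at which its call begins. camera_params takes no time and is no camera call.
- sign_off(): hands the job in; it is judged then, once.
The state is a dict: "time_s": time; "qpos": joint angles; "dq": joint speeds; "joint_torque": joint torques, N m; "eef_pos": TCP position; "tool_rot": TCP orientation; "force": force on the tool from outside, world axes, zero at the start; "wrist_torque": the same for the moment, N m; "width": opening from 0.0 (shut) to 1.0 (fully open); "gripper_force": force on a finger pad.
Only numpy, scipy, OpenCV 4.12 (cv2) and the standard library are available. Lean on these libraries where they do the work, as an engineer would, in place of code of your own. Each camera call takes 0.05 s, during which the arm holds its last target. There are 200 camera calls.

TASK

Mix the blue-lidded sample jar in the hand-cranked tumbler: stand it in the black cup and press it right down until both spring catches click over its shoulder, then let go of it, take the crank handle and turn it two full turns and no more, over the top and away from the robot, at a slow even pace. Carry the crank through the heavy lift in each turn and hold it back on the way down, so that it neither falls back nor races, and follow the handle's own circle by feel (how far out it is clamped differs each time): the tumbler only stands on its mat and must not be lifted or tipped. Finish with the cup hanging straight down at rest, the jar upright and still locked in, hands off, and the other things on the table left where they were.

Things in the scene. Friction and masses are not known exactly. Their poses are not given: they have to be found in the camera images.
- tumbler_frame: blue and grey tumbler, base 150 x 242 mm, 280 mm high: a pedestal with a level shaft, crank on one end, bracket with the cup on the other. z up, y along the shaft from crank to cup, x level, away from the robot. Origin on its grey mat near the base's cup end. Only weight holds it down: pulling the handle up, or sideways along the shaft, with about 10 N lifts the crank side
- shaft_axis (a point): on the shaft's centre line, 167 mm above the table, level with the middle of the handle's length; the shaft runs from here level to straight above cup_floor. The handle, a black sleeve 24 mm thick and 80 mm long lying parallel to the shaft and free to spin, circles this point upright, clamped in the slotted arm 50 to 86 mm out: not given, see it or feel for it (touch its top)
- tumbler_crank (a joint): crank angle in rad over all turns: 0 = cup hanging straight down, handle straight up; grows as the handle goes over the top away from the robot; 12.57 after two turns. Loaded it takes up to about 1 Nm: 0 to half a turn lifts the cup (heaviest at a quarter), then the cup drives the crank round. Friction 0.1 Nm. Let go in mid-turn, it swings to hanging. Grip the handle from above at its middle
- cup_floor (a point): centre of the black cup's inner floor, 118 mm below the shaft's line, z towards the mouth. Bore 63 mm, wall 44 mm high. On its two sides along the shaft are steel spring catches with white rollers 59 mm above the floor; the jar, pressed straight down, spreads them (about 10 to 15 N) until they snap over its shoulder. The sides across the shaft are free for fingers
- sample_jar: white round jar with a blue ribbed lid, 92 mm high, 0.38 to 0.65 kg, origin at the centre of its underside, z up its axis. Body 60 mm across to 54 mm up, its lower edge bevelled; then shoulder and neck; lid 52 mm across from 67 to 92 mm up, to grip it by. Stands upright on the table at the start
- parcel_10: bystander: yellow wrapped parcel, 79 x 179 x 48 mm, origin under its centre
- tape_roll_clear: bystander: roll of pale tape lying flat, 93 mm across, 49 mm high, origin under its centre
- ink_pad: bystander: black ink pad, 62 x 92 x 18 mm, origin under its centre
- rubber_stamp: bystander: brown wooden stamp, 28 x 52 mm, 76 mm high, origin under its centre
- torch: bystander: black torch lying down, 110 mm long, 32 mm thick, origin under its centre
- stapler: bystander: blue stapler, 38 x 132 x 53 mm, origin under its centre
- vial0: bystander: white-capped vial, 26 mm across, 52 mm high, origin under its centre
- vial1: bystander: blue-capped vial, 26 mm across, 52 mm high, origin under its centre
- vial2: bystander: white-capped vial, 26 mm across, 52 mm high, origin under its centre

How it is judged:
By the outcome, as a careful person would: the job done as asked, in the order asked, and still so for the second after the job is handed in, with the robot touching nothing.
It also fails if it takes over 72 s, if anything falls off the work surface, if the arm or the gripper's body presses on something with over 40 N, if the wrist force passes 120 N, or if a joint passes its speed limit or range.

## Working session

There is one attempt and no reset: what is moved stays moved. The work goes in short steps, Python scripts to look and compute and a tool call to move; the robot and the scene stay as the last step left them, time stands still between calls to the robot, and variables do not carry over. Pictures are saved under pics/ and viewed, at most 10 in all, crops included, and the job is handed in when it is done.

Besides the shell and the picture viewer there is one more tool, called after "Emit:" by a JSON object that holds its "fn" and its "kwargs". arm_command: Moves the arm, as the interface text tells. Scaled input: -1 to 1 covers 0.3 m each way for a shift and 90 degrees each way for a turn. Its arguments: {"type":"object","properties":{"increments":{"type":"array"},"gripper":{"type":"number"},"squeeze":{"type":"number"}},"required":["increments"]}

```bash
mkdir -p pics
cat > h.py <<'E'
from cell import *
import numpy as np, cv2
from scipy.spatial.transform import Rotation as R
def cam(n):
    p=camera_params(n); a=np.array(p["attitude"],float)
    M=a if a.shape==(3,3) else R.from_quat(np.r_[a[1:],a[0]]).as_matrix()
    return np.array(p["intrinsics"],float),np.array(p["xyz"],float),M
def ray(n,u,v):
    K,c,M=cam(n); return c,M@np.linalg.solve(K,[u,v,1])
def atz(n,u,v,z):
    c,d=ray(n,u,v); return c+d*(z-c[2])/d[2]
def proj(n,p):
    K,c,M=cam(n); q=K@(M.T@(np.array(p)-c)); return q[:2]/q[2]
def save(n,f): cv2.imwrite(f"pics/{f}.png",snapshot(n)[:,:,::-1])
def tool():
    s=read_state(); q=np.array(s["tool_rot"]); return s,np.array(s["eef_pos"]),R.from_quat(np.r_[q[1:],q[0]]).as_matrix()
E
python3 - <<'E'
from h import *
save("top","top1");save("side","side1")
print(read_state());print(camera_params("top"),camera_params("side"))
E
```

```text
{'time_s': 0.1, 'qpos': array([-1.26346177,  0.61582685, -0.01264337,  1.42473848,  0.00808785,
        1.1033871 , -0.04041864]), 'dq': array([ 0.00019835, -0.00353081,  0.00026629, -0.00315155,  0.00071474,
       -0.00120769, -0.00130024]), 'joint_torque': array([ 1.05750587e-03, -4.60042512e+01,  2.09865896e-01, -1.66245854e+01,
       -6.11698930e-02,  1.69705687e-02,  1.06328309e-04]), 'eef_pos': array([0.21272301, 0.61345272, 0.21759416]), 'tool_rot': array([-1.90832723e-04,  1.66111947e-01,  9.86106225e-01, -1.13930780e-03]), 'force': array([-0.32778073, -0.04365683,  0.13797255]), 'wrist_torque': array([-0.04875402, -0.00902767,  0.01137392]), 'gripper_force': 0.0, 'width': 0.9972849476334069}
{'intrinsics': array([[477.49242747,   0.        , 318.08809219],
       [  0.        , 477.49242747, 239.78910815],
       [  0.        ,   0.        ,   1.        ]]), 'xyz': array([3.02853151e-01, 5.38956477e-04, 1.64208205e+00]), 'attitude': array([-0.04161213,  0.71043502, -0.70133243,  0.04102847])} {'intrinsics': array([[484.91584825,   0.        , 316.88001655],
       [  0.        , 484.91584825, 239.00654431],
       [  0.        ,   0.        ,   1.        ]]), 'xyz': array([ 0.39990001, -1.19135077,  0.87141373]), 'attitude': array([-0.47858469,  0.87725949, -0.03155455,  0.01941109])}
```

View pics/top1.png

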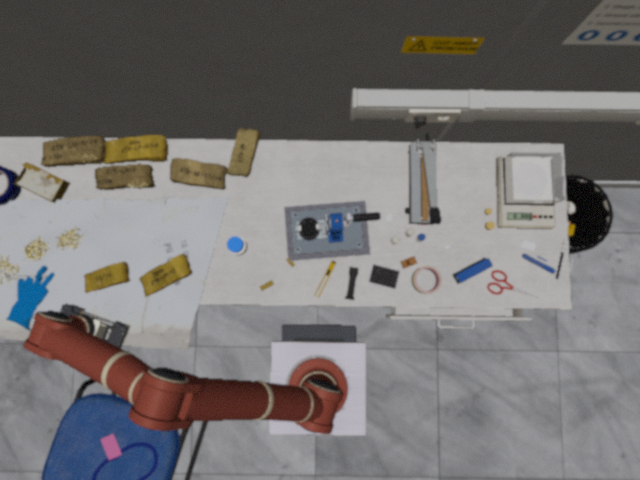

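View pics/side1.png

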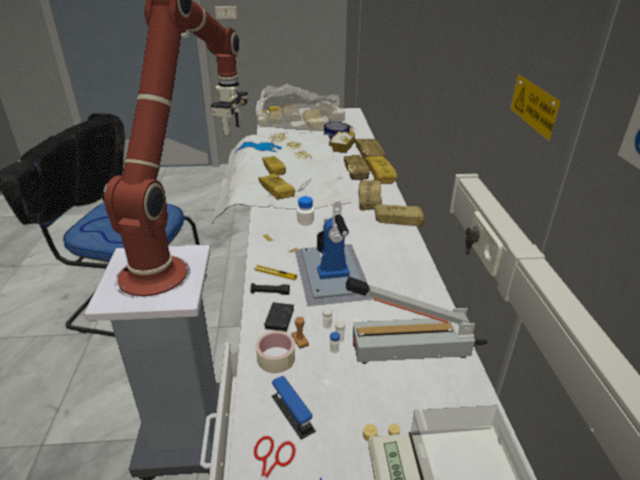

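The top view shows the jar lid at about (236,244), the cup at (309,228) and the handle at (366,216). The side view has the jar at (306,205) and the handle at (341,226). I'll enlarge both.

Run:
```python
import cv2
a=cv2.imread("pics/top1.png")[190:270,220:390]; b=cv2.imread("pics/side1.png")[185:310,280:400]
a=cv2.resize(a,None,fx=4.6,fy=4.6,interpolation=2); cv2.imwrite("pics/c1.png",a)
cv2.imwrite("pics/c2.png",cv2.resize(b,None,fx=4.6,fy=4.6,interpolation=2))
```

```text
(no output)
```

View pics/c1.png

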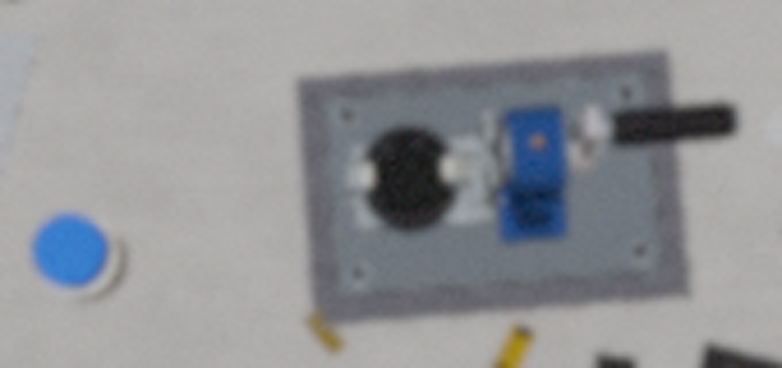

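View pics/c2.png

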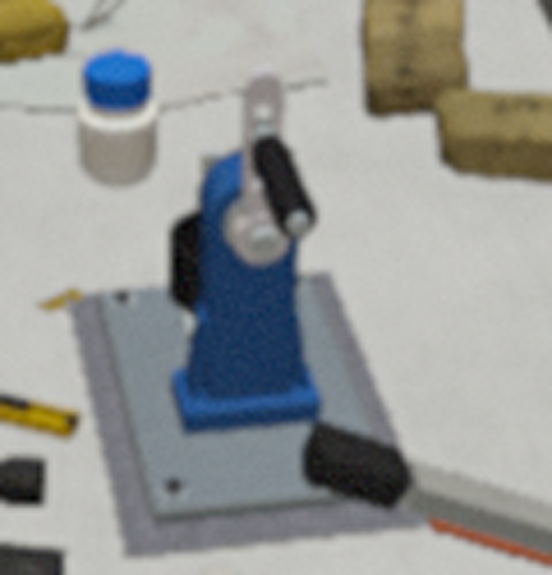

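The crops show the lid centre at crop (71,249), the cup mouth at (409,178), and rollers at (361,175) and (451,167). The handle's middle is at (674,123) from the top. In the side view its outer end is at (299,220) and its inner end at (268,150).

Run:
```python
from h import *
np.set_printoptions(precision=4,suppress=True)
T=lambda x,y:(219.6+x/4.6,189.6+y/4.6); S=lambda x,y:(279.6+x/4.6,184.6+y/4.6)
print("jar",atz("top",*T(71,249),.092)); 
# side check lid top centre
print("jar side",atz("side",*S(117,68),.092))
print("cup",atz("top",*T(409,178),.093),"rollers",atz("top",*T(361,175),.108),atz("top",*T(451,167),.108))
# mat corners z0
for p in [(298,78),(667,52),(690,294),(315,322)]: print("mat",atz("top",*T(*p),.0))
for p in [(347,115),(627,92),(640,250),(359,272)]: print("screw",atz("top",*T(*p),.01))
def tri(a,b):
    c1,d1=ray("top",*a);c2,d2=ray("side",*b)
    A=np.c_[d1,-d2]; t=np.linalg.lstsq(A,c2-c1,rcond=None)[0]
    p,q=c1+t[0]*d1,c2+t[1]*d2; return (p+q)/2,np.linalg.norm(p-q)
print("outer",tri(T(735,119),S(299,222)));print("inner",tri(T(614,127),S(266,148)))
for z in (.22,.235,.25): print(z,atz("top",*T(674,123),z))
print(proj("side",[.5,0,0]))
s,p,M=tool();print(p,M)
```

```text
jar [0.4685 0.274  0.092 ]
jar side [0.4707 0.2674 0.092 ]
cup [0.5223 0.0348 0.093 ] rollers [0.5219 0.0684 0.108 ] [0.5284 0.005  0.108 ]
mat [0.611  0.1223 0.    ]
mat [ 0.6347 -0.1577  0.    ]
mat [ 0.4504 -0.1752  0.    ]
mat [0.4257 0.1057 0.    ]
screw [0.5814 0.0841 0.01  ]
screw [ 0.6016 -0.1266  0.01  ]
screw [ 0.482  -0.1368  0.01  ]
screw [0.4627 0.0729 0.01  ]
outer (array([ 0.5451, -0.1795,  0.2333]), np.float64(0.00247031685734661))
inner (array([ 0.5373, -0.1008,  0.2344]), np.float64(0.0003243035870337168))
0.22 [ 0.543  -0.1411  0.22  ]
0.235 [ 0.5404 -0.1397  0.235 ]
0.25 [ 0.5379 -0.1382  0.25  ]
[319.6298 267.198 ]
[0.2127 0.6135 0.2176] [[-0.9448  0.3276 -0.0008]
 [ 0.3276  0.9448 -0.0022]
 [-0.     -0.0023 -1.    ]]
```

Emit:
{"fn": "arm_command", "kwargs": {"increments": [[-0.1,-0.07,0.01,0,0,0.08],[-0.2,-0.14,0.02,0,0,0.15],[-0.3,-0.2,0.03,0,0,0.225],[-0.4,-0.27,0.04,0,0,0.3],[-0.5,-0.34,0.05,0,0,0.375],[-0.6,-0.41,0.06,0,0,0.45],[-0.7,-0.48,0.08,0,0,0.525],[-0.8,-0.54,0.1,0,0,0.6],[-0.88,-0.6,0.1,0,0,0.67],[-0.93,-0.63,0.1,0,0,0.731],[-0.93,-0.63,0.1,0,0,0.731],[-0.93,-0.63,0.1,0,0,0.731]], "gripper": -1}}

```text
time_s: 1.1
eef_pos: [0.4147, 0.3436, 0.1884]
tool_rot: [-0.0, 0.675, 0.738, -0.0]
force: [-1.0, 0.6, -0.2]
width: 1.001
gripper_force: 0.0
```

Run:
```python
from h import *
import cell
np.set_printoptions(precision=4,suppress=True)
print([n for n in dir(cell) if not n.startswith('_')], globals().get("pinch_z"))
s,p,M=tool();print(s["time_s"],p,M,s["force"],s["qpos"])
d=np.array([.469,.2735,.17])-p;print(M.T@d/.3)
```

```text
['Unreachable', 'camera_params', 'pinch_z', 'read_state', 'sign_off', 'snapshot'] 0.0188
1.1 [0.4147 0.3436 0.1884] [[-0.0884  0.9961 -0.0006]
 [ 0.9961  0.0884 -0.0004]
 [-0.0003 -0.0007 -1.    ]] [-1.022   0.6047 -0.1995] [-0.9385  0.4896  0.3085  1.7945 -0.1854  0.8865 -0.4578]
[-0.2487  0.1596  0.0613]
```

Emit:
{"fn": "arm_command", "kwargs": {"increments": [[-0.08,0.05,0.02,0,0,0],[-0.17,0.11,0.04,0,0,0],[-0.249,0.16,0.07,0,0,0],[-0.249,0.16,0.16,0,0,0],[-0.249,0.16,0.25,0,0,0],[-0.249,0.16,0.33,0,0,0],[-0.249,0.16,0.38,0,0,0],[-0.249,0.16,0.41,0,0,0],[-0.249,0.16,0.41,0,0,0]]}}

```text
time_s: 1.85
eef_pos: [0.4668, 0.2753, 0.0636]
tool_rot: [-0.001, 0.674, 0.739, -0.002]
force: [0.1, 0.4, -0.1]
width: 1.0
gripper_force: 0.0
```

Emit:
{"fn": "arm_command", "kwargs": {"increments": [[0,0,0,0,0,0],[0,0,0,0,0,0],[0,0,0,0,0,0],[0,0,0,0,0,0],[0,0,0,0,0,0],[0,0,0,0,0,0]], "gripper": 1, "squeeze": 30}}

```text
time_s: 2.35
eef_pos: [0.4693, 0.2741, 0.0662]
tool_rot: [0.0, 0.675, 0.738, 0.0]
force: [-0.2, -0.2, -0.9]
width: 0.619
gripper_force: 0.0
```

Emit:
{"fn": "arm_command", "kwargs": {"increments": [[0,0,0,0,0,0],[0,0,0,0,0,0],[0,0,0,0,0,0],[0,0,0,0,0,0]], "squeeze": 50}}

```text
time_s: 2.68
eef_pos: [0.4706, 0.2743, 0.0663]
tool_rot: [0.001, 0.675, 0.738, 0.001]
force: [3.0, -0.3, 2.8]
width: 0.55
gripper_force: 50.0
```

Emit:
{"fn": "arm_command", "kwargs": {"increments": [[0,0,-0.04,0,0,0],[0,0,-0.12,0,0,0],[0,0,-0.22,0,0,0],[0,0,-0.32,0,0,0],[0,0,-0.42,0,0,0],[0,0,-0.48,0,0,0],[0,0,-0.5,0,0,0],[0,0,-0.5,0,0,0],[0,0,-0.5,0,0,0]]}}

```text
time_s: 3.43
eef_pos: [0.4669, 0.2733, 0.2135]
tool_rot: [-0.001, 0.675, 0.738, -0.003]
force: [0.1, -0.1, -5.7]
width: 0.551
gripper_force: 50.0
```

Run:
```python
from h import *
np.set_printoptions(precision=4,suppress=True)
s,p,M=tool();print(s["time_s"],p,M,s["force"],s["gripper_force"],s["width"]*93)
# cup estimate in direction
print((np.array([.5245,.036,.225])-p)@M/.3)
```

```text
3.4333 [0.4669 0.2733 0.2135] [[-0.0891  0.996  -0.0051]
 [ 0.996   0.0891 -0.0026]
 [-0.0021 -0.0053 -1.    ]] [ 0.0863 -0.1081 -5.683 ] 49.9979692697525 51.22448610221452
[-0.8051  0.1204 -0.0374]
```

Emit:
{"fn": "arm_command", "kwargs": {"increments": [[-0.05,0.007,0,0,0,0],[-0.14,0.02,0,0,0,0],[-0.25,0.035,0,0,0,0],[-0.36,0.05,0,0,0,0],[-0.47,0.066,0,0,0,0],[-0.58,0.08,0,0,0,0],[-0.68,0.095,0,0,0,0],[-0.75,0.105,0,0,0,0],[-0.79,0.11,0,0,0,0],[-0.807,0.113,0,0,0,0],[-0.807,0.113,0.05,0,0,0],[-0.807,0.113,0.05,0,0,0],[-0.807,0.113,0.05,0,0,0],[-0.807,0.113,0.05,0,0,0]]}}

```text
time_s: 4.6
eef_pos: [0.5239, 0.0377, 0.2003]
tool_rot: [-0.001, 0.674, 0.739, -0.0]
force: [0.5, -0.7, -5.4]
width: 0.554
gripper_force: 50.0
```

Run:
```python
from h import *
np.set_printoptions(precision=4,suppress=True)
s,p,M=tool();print(s["time_s"],p,s["force"])
a,b=snapshot("side"),snapshot("top")
f=lambda i,r:cv2.resize(i[r[0]:r[1],r[2]:r[3],::-1],None,fx=5,fy=5,interpolation=2)
x=f(a,(150,260,280,370)); y=f(b,(190,260,280,350))
cv2.imwrite("pics/d1.png",np.hstack([x,np.vstack([y,np.zeros((550-350,350,3),np.uint8)])]))
```

```text
4.6 [0.5239 0.0377 0.2003] [ 0.4779 -0.6992 -5.4487]
```

View pics/d1.png

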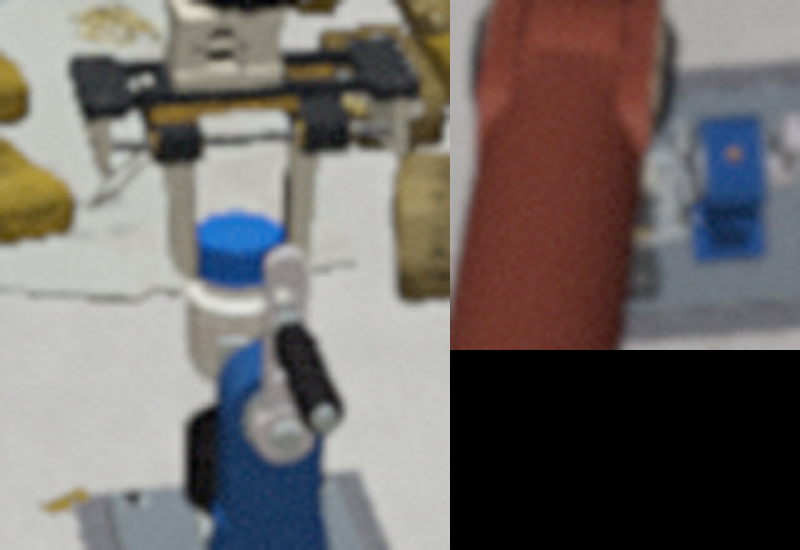

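The jar hangs clear over the cup. In the side view its left body edge is at crop x≈188 (row 320) and the cup's left edge at x≈187 (row 440). I'll check both against the calibration.

Run:
```python
from h import *
np.set_printoptions(precision=2,suppress=True)
p=np.array([.5239,.0377,.2003])
print(proj("side",p+[-.030,0,-.066+.03]),"jar meas",280+188/5,150+320/5)
for ro in (.0335,.0345,.0355): print(ro,proj("side",[.5245-ro,.036,.07]),"cup meas",280+187/5,150+440/5)
print("lid centre px",proj("side",p+[0,0,.026]),280+241/5,150+228/5)
print("pxl per mm",proj("side",[.5255,.036,.07])-proj("side",[.5245,.036,.07]))
```

```text
[316.93 214.26] jar meas 317.6 214.0
0.0335 [315.89 241.61] cup meas 317.4 238.0
0.0345 [315.56 241.62] cup meas 317.4 238.0
0.0355 [315.23 241.64] cup meas 317.4 238.0
lid centre px [327.47 195.09] 328.2 195.6
pxl per mm [ 0.33 -0.01]
```

Emit:
{"fn": "arm_command", "kwargs": {"increments": [[0,0.003,0.02,0,0,0],[0,0.005,0.04,0,0,0],[0,0.005,0.06,0,0,0],[0,0.005,0.08,0,0,0],[0,0.005,0.09,0,0,0],[0,0.005,0.1,0,0,0],[0,0.005,0.1,0,0,0],[0,0.005,0.1,0,0,0]]}}

```text
time_s: 5.37
eef_pos: [0.5264, 0.0344, 0.1713]
tool_rot: [0.001, 0.675, 0.737, -0.0]
force: [-0.2, -3.8, 1.0]
width: 0.555
gripper_force: 50.0
```

Emit:
{"fn": "arm_command", "kwargs": {"increments": [[0,0,0.01,0,0,0],[0,0,0.02,0,0,0],[0,0,0.03,0,0,0],[0,0,0.03,0,0,0],[0,0,0.03,0,0,0]]}}

```text
time_s: 5.78
eef_pos: [0.5271, 0.0357, 0.1618]
tool_rot: [0.001, 0.675, 0.738, 0.001]
force: [1.5, -3.2, -3.0]
width: 0.554
gripper_force: 50.0
```

Emit:
{"fn": "arm_command", "kwargs": {"increments": [[-0.005,0,0.01,0,0,0],[-0.005,0,0.02,0,0,0],[-0.005,0,0.03,0,0,0],[-0.005,0,0.04,0,0,0],[-0.005,0,0.04,0,0,0],[-0.005,0,0.04,0,0,0]]}}

```text
time_s: 6.28
eef_pos: [0.5251, 0.0346, 0.1487]
tool_rot: [-0.001, 0.675, 0.738, -0.001]
force: [2.8, -2.8, -4.6]
width: 0.551
gripper_force: 50.0
```

Emit:
{"fn": "arm_command", "kwargs": {"increments": [[-0.003,0.003,0.01,0,0,0],[-0.003,0.003,0.02,0,0,0],[-0.003,0.003,0.03,0,0,0],[-0.003,0.003,0.04,0,0,0],[-0.003,0.003,0.05,0,0,0],[-0.003,0.003,0.06,0,0,0],[-0.003,0.003,0.07,0,0,0],[-0.003,0.003,0.08,0,0,0],[-0.003,0.003,0.08,0,0,0],[-0.003,0.003,0.08,0,0,0]]}}

```text
time_s: 7.12
eef_pos: [0.5265, 0.0338, 0.1247]
tool_rot: [-0.0, 0.675, 0.738, -0.0]
force: [0.1, -1.0, -6.0]
width: 0.548
gripper_force: 50.0
```

Emit:
{"fn": "arm_command", "kwargs": {"increments": [[0,0,0.008,0,0,0],[0,0,0.016,0,0,0],[0,0,0.024,0,0,0],[0,0,0.03,0,0,0],[0,0,0.034,0,0,0],[0,0,0.034,0,0,0],[0,0,0.034,0,0,0]]}}

```text
time_s: 7.7
eef_pos: [0.5265, 0.0333, 0.1152]
tool_rot: [-0.0, 0.675, 0.738, -0.0]
force: [-0.6, -2.7, -6.7]
width: 0.55
gripper_force: 50.0
```

Emit:
{"fn": "arm_command", "kwargs": {"increments": [[0,0,0.004,0,0,0],[0,0,0.008,0,0,0],[0,0,0.012,0,0,0],[0,0,0.012,0,0,0],[0,0,0.012,0,0,0]]}}

```text
time_s: 8.12
eef_pos: [0.5275, 0.0333, 0.1151]
tool_rot: [0.001, 0.675, 0.738, 0.001]
force: [-6.1, -2.7, 15.2]
width: 0.547
gripper_force: 50.0
```

Emit:
{"fn": "arm_command", "kwargs": {"increments": [[0,0,0.004,0,0,0],[0,0,0.006,0,0,0],[0,0,0.006,0,0,0]]}}

```text
time_s: 8.37
eef_pos: [0.5278, 0.0333, 0.1151]
tool_rot: [0.001, 0.675, 0.738, 0.002]
force: [-8.9, -2.5, 26.5]
width: 0.552
gripper_force: 50.0
```

Emit:
{"fn": "arm_command", "kwargs": {"increments": [[0,0,-0.01,0,0,0],[0,0,-0.018,0,0,0],[0,0,-0.022,0,0,0],[0,0,-0.022,0,0,0]]}}

```text
time_s: 8.7
eef_pos: [0.5266, 0.0336, 0.1154]
tool_rot: [-0.0, 0.675, 0.738, -0.001]
force: [1.2, -2.6, -13.4]
width: 0.551
gripper_force: 50.0
```

Emit:
{"fn": "arm_command", "kwargs": {"increments": [[0,0,0.007,0,0,0],[0,0,0.007,0,0,0],[0,0,0.007,0,0,0],[0,0,0.007,0,0,0],[0,0,0.007,0,0,0],[0,0,0.007,0,0,0]], "gripper": -0.5}}

```text
time_s: 9.2
eef_pos: [0.5274, 0.034, 0.1151]
tool_rot: [0.0, 0.675, 0.738, 0.001]
force: [0.3, -0.1, 0.2]
width: 0.745
gripper_force: 0.0
```

Run:
```python
from h import *
np.set_printoptions(precision=4,suppress=True)
s,p,M=tool();print(s["time_s"],p,s["force"],s["width"],s["qpos"])
```

```text
9.2 [0.5274 0.034  0.1151] [ 0.2732 -0.1455  0.1905] 0.7445509077579571 [-0.3019  0.5755  0.297   1.903  -0.2513  0.6977  0.2324]
```

Emit:
{"fn": "arm_command", "kwargs": {"increments": [[0,0,-0.05,0,0,0],[0,0,-0.14,0,0,0],[0,0,-0.26,0,0,0],[0,0,-0.38,0,0,0],[0,0,-0.5,0,0,0],[0,0,-0.6,0,0,0],[-0.07,0,-0.635,0,0,0],[-0.17,0,-0.635,0,0,0],[-0.28,0,-0.635,0,0,0],[-0.4,0,-0.635,0,0,0],[-0.5,0,-0.635,0,0,0],[-0.57,0,-0.635,0,0,0],[-0.595,0,-0.635,0,0,0],[-0.595,0,-0.635,0,0,0],[-0.595,0,-0.6,0,0,0],[-0.595,0,-0.56,0,0,0],[-0.595,0,-0.53,0,0,0],[-0.595,0,-0.52,0,0,0],[-0.595,0,-0.52,0,0,0]]}}

```text
time_s: 10.78
eef_pos: [0.5424, -0.1423, 0.2697]
tool_rot: [-0.001, 0.674, 0.739, -0.0]
force: [-0.5, -0.3, 0.7]
width: 0.753
gripper_force: 0.0
```

Run:
```python
from h import *
np.set_printoptions(precision=4,suppress=True)
s,p,M=tool();print(s["time_s"],p,M,s["force"],s["width"],s["qpos"])
a,b=snapshot("side"),snapshot("top")
f=lambda i,r:cv2.resize(i[r[0]:r[1],r[2]:r[3],::-1],None,fx=5,fy=5,interpolation=2)
x=f(a,(160,270,290,370)); y=f(b,(190,260,280,360))
y=cv2.resize(y,(390,273))
cv2.imwrite("pics/d2.png",np.hstack([x,np.vstack([y,np.zeros((550-273,390,3),np.uint8)])]))
```

```text
10.7833 [ 0.5424 -0.1423  0.2697] [[-0.091   0.9959 -0.002 ]
 [ 0.9959  0.091   0.0013]
 [ 0.0015 -0.0019 -1.    ]] [-0.4977 -0.2571  0.7143] 0.7529995286204889 [-0.0466  0.45    0.4059  1.6179 -0.193   1.1158  0.4998]
```

View pics/d2.png

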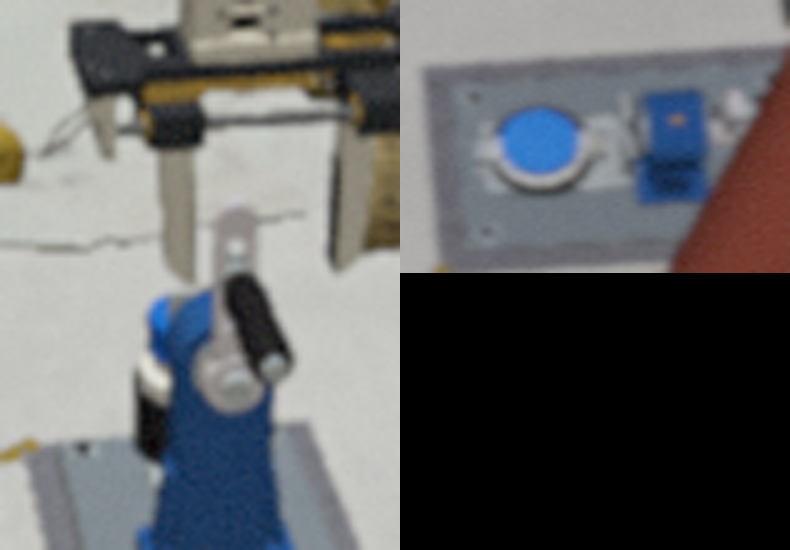

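The jar is seated with both rollers over its shoulder (lid at (540,140) in the right panel). The handle lies between the fingers. I'll shut the fingers and touch the handle's top.

Emit:
{"fn": "arm_command", "kwargs": {"increments": [[0,0,0,0,0,0],[0,0,0,0,0,0],[0,0,0,0,0,0],[0,0,0,0,0,0],[0,0,0,0,0,0],[0,0,0,0,0,0],[0,0,0,0,0,0],[0,0,0,0,0,0],[0,0,0,0,0,0],[0,0,0,0,0,0],[0,0,0.02,0,0,0],[0,0,0.04,0,0,0],[0,0,0.055,0,0,0],[0,0,0.06,0,0,0],[0,0,0.06,0,0,0]], "gripper": 1, "squeeze": 10}}

```text
time_s: 12.13
eef_pos: [0.5423, -0.1439, 0.2517]
tool_rot: [-0.001, 0.675, 0.738, -0.0]
force: [-0.4, -0.1, 0.1]
width: 0.003
gripper_force: 0.0
```

Emit:
{"fn": "arm_command", "kwargs": {"increments": [[0,0,0.005,0,0,0],[0,0,0.01,0,0,0],[0,0,0.015,0,0,0],[0,0,0.015,0,0,0]]}}

```text
time_s: 12.47
eef_pos: [0.5426, -0.1441, 0.2478]
tool_rot: [-0.0, 0.675, 0.738, -0.0]
force: [0.5, -0.4, 0.1]
width: 0.004
gripper_force: 0.0
```

Emit:
{"fn": "arm_command", "kwargs": {"increments": [[0,0,0.003,0,0,0],[0,0,0.006,0,0,0],[0,0,0.008,0,0,0],[0,0,0.008,0,0,0]]}}

```text
time_s: 12.8
eef_pos: [0.5431, -0.1442, 0.2462]
tool_rot: [0.0, 0.675, 0.738, 0.0]
force: [0.1, 0.8, 2.5]
width: 0.003
gripper_force: 1.0
```

Emit:
{"fn": "arm_command", "kwargs": {"increments": [[0,0,0.003,0,0,0],[0,0,0.005,0,0,0],[0,0,0.005,0,0,0]]}}

```text
time_s: 13.05
eef_pos: [0.5439, -0.1442, 0.2457]
tool_rot: [0.001, 0.675, 0.738, 0.001]
force: [-0.2, 0.7, 6.5]
width: 0.003
gripper_force: 3.4
```

Emit:
{"fn": "arm_command", "kwargs": {"increments": [[0,0,-0.05,0,0,0],[0,0,-0.08,0,0,0],[0,0,-0.08,0,0,0],[0,0,-0.08,0,0,0],[0,0,-0.08,0,0,0],[0,0,-0.08,0,0,0],[0,0,-0.08,0,0,0],[0,0,-0.08,0,0,0],[0,0,-0.08,0,0,0],[0,0,-0.08,0,0,0],[0,0,-0.03,0,0,0],[0,0,0.03,0,0,0],[0,0,0.07,0,0,0],[0,0,0.094,0,0,0],[0,0,0.094,0,0,0],[0,0,0.094,0,0,0]], "gripper": -0.2}}

```text
time_s: 14.38
eef_pos: [0.5429, -0.1442, 0.2161]
tool_rot: [0.0, 0.675, 0.738, -0.0]
force: [0.2, 0.6, 0.7]
width: 0.599
gripper_force: 0.0
```

Emit:
{"fn": "arm_command", "kwargs": {"increments": [[0,0,0,0,0,0],[0,0,0,0,0,0],[0,0,0,0,0,0],[0,0,0,0,0,0],[0,0,0,0,0,0],[0,0,0,0,0,0],[0,0,0,0,0,0],[0,0,0,0,0,0]], "gripper": 1, "squeeze": 55}}

```text
time_s: 15.05
eef_pos: [0.5427, -0.1442, 0.2161]
tool_rot: [0.0, 0.675, 0.738, -0.0]
force: [-0.3, -0.8, 0.9]
width: 0.245
gripper_force: 55.0
```

Run:
```python
from h import *
np.set_printoptions(precision=4,suppress=True)
s,p,M=tool();print(s["time_s"],p,M,s["force"],s["width"],s["gripper_force"])
```

```text
15.05 [ 0.5427 -0.1442  0.2161] [[-0.0887  0.9961  0.    ]
 [ 0.9961  0.0887 -0.0001]
 [-0.0001  0.     -1.    ]] [-0.2563 -0.7853  0.9043] 0.24485261633711505 54.99864041805267
```

```bash
cat > t.py <<'E'
import numpy as np,sys
r=float(sys.argv[1])
for a in map(int,sys.argv[2:]):
    t=np.radians(a);p=np.radians(a+2*np.arange(1,21))
    print(a,[[0,round(float(y),3),round(float(z),3),0,0,0] for y,z in zip(r/.3*(np.sin(p)-np.sin(t)),r/.3*(np.cos(t)-np.cos(p)))])
E
python3 t.py .067 0 40 80 120 160 200 240 280 320
```

```text
0 [[0, 0.008, 0.0, 0, 0, 0], [0, 0.016, 0.001, 0, 0, 0], [0, 0.023, 0.001, 0, 0, 0], [0, 0.031, 0.002, 0, 0, 0], [0, 0.039, 0.003, 0, 0, 0], [0, 0.046, 0.005, 0, 0, 0], [0, 0.054, 0.007, 0, 0, 0], [0, 0.062, 0.009, 0, 0, 0], [0, 0.069, 0.011, 0, 0, 0], [0, 0.076, 0.013, 0, 0, 0], [0, 0.084, 0.016, 0, 0, 0], [0, 0.091, 0.019, 0, 0, 0], [0, 0.098, 0.023, 0, 0, 0], [0, 0.105, 0.026, 0, 0, 0], [0, 0.112, 0.03, 0, 0, 0], [0, 0.118, 0.034, 0, 0, 0], [0, 0.125, 0.038, 0, 0, 0], [0, 0.131, 0.043, 0, 0, 0], [0, 0.137, 0.047, 0, 0, 0], [0, 0.144, 0.052, 0, 0, 0]]
40 [[0, 0.006, 0.005, 0, 0, 0], [0, 0.012, 0.01, 0, 0, 0], [0, 0.017, 0.016, 0, 0, 0], [0, 0.022, 0.022, 0, 0, 0], [0, 0.028, 0.028, 0, 0, 0], [0, 0.032, 0.034, 0, 0, 0], [0, 0.037, 0.04, 0, 0, 0], [0, 0.042, 0.046, 0, 0, 0], [0, 0.046, 0.053, 0, 0, 0], [0, 0.05, 0.059, 0, 0, 0], [0, 0.054, 0.066, 0, 0, 0], [0, 0.057, 0.073, 0, 0, 0], [0, 0.06, 0.08, 0, 0, 0], [0, 0.064, 0.087, 0, 0, 0], [0, 0.066, 0.095, 0, 0, 0], [0, 0.069, 0.102, 0, 0, 0], [0, 0.071, 0.11, 0, 0, 0], [0, 0.073, 0.117, 0, 0, 0], [0, 0.075, 0.125, 0, 0, 0], [0, 0.076,
[... 3403 characters left out ...]
, 0], [0, 0.059, -0.116, 0, 0, 0], [0, 0.065, -0.122, 0, 0, 0], [0, 0.071, -0.127, 0, 0, 0], [0, 0.076, -0.132, 0, 0, 0]]
320 [[0, 0.006, -0.005, 0, 0, 0], [0, 0.012, -0.01, 0, 0, 0], [0, 0.019, -0.014, 0, 0, 0], [0, 0.025, -0.018, 0, 0, 0], [0, 0.032, -0.022, 0, 0, 0], [0, 0.039, -0.026, 0, 0, 0], [0, 0.046, -0.03, 0, 0, 0], [0, 0.053, -0.033, 0, 0, 0], [0, 0.06, -0.036, 0, 0, 0], [0, 0.067, -0.039, 0, 0, 0], [0, 0.075, -0.041, 0, 0, 0], [0, 0.082, -0.044, 0, 0, 0], [0, 0.09, -0.046, 0, 0, 0], [0, 0.097, -0.047, 0, 0, 0], [0, 0.105, -0.049, 0, 0, 0], [0, 0.112, -0.05, 0, 0, 0], [0, 0.12, -0.051, 0, 0, 0], [0, 0.128, -0.052, 0, 0, 0], [0, 0.136, -0.052, 0, 0, 0], [0, 0.144, -0.052, 0, 0, 0]]
```

Emit:
{"fn": "arm_command", "kwargs": {"increments": [[0,0.008,0.0,0,0,0],[0,0.016,0.001,0,0,0],[0,0.023,0.001,0,0,0],[0,0.031,0.002,0,0,0],[0,0.039,0.003,0,0,0],[0,0.046,0.005,0,0,0],[0,0.054,0.007,0,0,0],[0,0.062,0.009,0,0,0],[0,0.069,0.011,0,0,0],[0,0.076,0.013,0,0,0],[0,0.084,0.016,0,0,0],[0,0.091,0.019,0,0,0],[0,0.098,0.023,0,0,0],[0,0.105,0.026,0,0,0],[0,0.112,0.03,0,0,0],[0,0.118,0.034,0,0,0],[0,0.125,0.038,0,0,0],[0,0.131,0.043,0,0,0],[0,0.137,0.047,0,0,0],[0,0.144,0.052,0,0,0]]}}

```text
time_s: 16.72
eef_pos: [0.5854, -0.1403, 0.201]
tool_rot: [-0.0, 0.675, 0.738, -0.0]
force: [-5.8, 1.2, 7.7]
width: 0.248
gripper_force: 55.0
```

Emit:
{"fn": "arm_command", "kwargs": {"increments": [[0,0.006,0.005,0,0,0],[0,0.012,0.01,0,0,0],[0,0.017,0.016,0,0,0],[0,0.022,0.022,0,0,0],[0,0.028,0.028,0,0,0],[0,0.032,0.034,0,0,0],[0,0.037,0.04,0,0,0],[0,0.042,0.046,0,0,0],[0,0.046,0.053,0,0,0],[0,0.05,0.059,0,0,0],[0,0.054,0.066,0,0,0],[0,0.057,0.073,0,0,0],[0,0.06,0.08,0,0,0],[0,0.064,0.087,0,0,0],[0,0.066,0.095,0,0,0],[0,0.069,0.102,0,0,0],[0,0.071,0.11,0,0,0],[0,0.073,0.117,0,0,0],[0,0.075,0.125,0,0,0],[0,0.076,0.132,0,0,0]]}}

```text
time_s: 18.38
eef_pos: [0.609, -0.1381, 0.1624]
tool_rot: [0.0, 0.675, 0.738, 0.001]
force: [-5.2, 1.3, 11.3]
width: 0.248
gripper_force: 55.0
```

Emit:
{"fn": "arm_command", "kwargs": {"increments": [[0,0.0,0.008,0,0,0],[0,0.001,0.015,0,0,0],[0,0.001,0.023,0,0,0],[0,0.001,0.031,0,0,0],[0,0.001,0.039,0,0,0],[0,0.001,0.047,0,0,0],[0,0.001,0.054,0,0,0],[0,0.0,0.062,0,0,0],[0,-0.001,0.07,0,0,0],[0,-0.002,0.078,0,0,0],[0,-0.003,0.085,0,0,0],[0,-0.005,0.093,0,0,0],[0,-0.007,0.1,0,0,0],[0,-0.01,0.108,0,0,0],[0,-0.012,0.115,0,0,0],[0,-0.015,0.122,0,0,0],[0,-0.018,0.13,0,0,0],[0,-0.021,0.137,0,0,0],[0,-0.025,0.144,0,0,0],[0,-0.029,0.15,0,0,0]]}}

```text
time_s: 20.05
eef_pos: [0.6037, -0.1386, 0.1187]
tool_rot: [0.003, 0.675, 0.738, 0.003]
force: [-1.6, 1.8, 13.1]
width: 0.245
gripper_force: 55.0
```

Emit:
{"fn": "arm_command", "kwargs": {"increments": [[0,-0.005,0.007,0,0,0],[0,-0.01,0.013,0,0,0],[0,-0.015,0.02,0,0,0],[0,-0.02,0.026,0,0,0],[0,-0.025,0.032,0,0,0],[0,-0.03,0.037,0,0,0],[0,-0.036,0.042,0,0,0],[0,-0.041,0.048,0,0,0],[0,-0.047,0.053,0,0,0],[0,-0.053,0.058,0,0,0],[0,-0.059,0.063,0,0,0],[0,-0.065,0.068,0,0,0],[0,-0.072,0.072,0,0,0],[0,-0.078,0.076,0,0,0],[0,-0.085,0.08,0,0,0],[0,-0.092,0.084,0,0,0],[0,-0.099,0.087,0,0,0],[0,-0.106,0.09,0,0,0],[0,-0.113,0.093,0,0,0],[0,-0.12,0.096,0,0,0]]}}

```text
time_s: 21.72
eef_pos: [0.572, -0.1416, 0.0885]
tool_rot: [0.007, 0.675, 0.738, 0.005]
force: [7.5, 1.1, 1.3]
width: 0.243
gripper_force: 55.0
```

Run:
```python
from h import *
np.set_printoptions(precision=4,suppress=True)
s,p,M=tool();print(s["time_s"],p,M,s["force"],s["wrist_torque"],s["qpos"],s["dq"])
```

```text
21.7167 [ 0.572  -0.1416  0.0885] [[-0.0896  0.9958  0.0166]
 [ 0.996   0.0896 -0.002 ]
 [-0.0034  0.0164 -0.9999]] [7.4535 1.1335 1.3244] [ 0.1883 -1.4729 -0.0762] [ 0.0101  0.6858  0.3172  1.7684 -0.3081  0.7192  0.5803] [ 0.0163 -0.0135 -0.0092  0.0798 -0.0042 -0.0603  0.0257]
```

Emit:
{"fn": "arm_command", "kwargs": {"increments": [[0,-0.007,0.003,0,0,0],[0,-0.015,0.005,0,0,0],[0,-0.022,0.007,0,0,0],[0,-0.03,0.009,0,0,0],[0,-0.038,0.01,0,0,0],[0,-0.045,0.011,0,0,0],[0,-0.053,0.012,0,0,0],[0,-0.061,0.013,0,0,0],[0,-0.069,0.013,0,0,0],[0,-0.076,0.013,0,0,0],[0,-0.084,0.013,0,0,0],[0,-0.092,0.013,0,0,0],[0,-0.1,0.012,0,0,0],[0,-0.107,0.011,0,0,0],[0,-0.115,0.01,0,0,0],[0,-0.123,0.009,0,0,0],[0,-0.13,0.007,0,0,0],[0,-0.138,0.005,0,0,0],[0,-0.145,0.003,0,0,0],[0,-0.153,0.0,0,0,0]]}}

```text
time_s: 23.38
eef_pos: [0.5177, -0.1465, 0.0872]
tool_rot: [-0.0, 0.675, 0.738, -0.0]
force: [-3.0, -0.9, -0.1]
width: 0.247
gripper_force: 55.0
```

Emit:
{"fn": "arm_command", "kwargs": {"increments": [[0,-0.006,-0.003,0,0,0],[0,-0.012,-0.006,0,0,0],[0,-0.019,-0.009,0,0,0],[0,-0.025,-0.012,0,0,0],[0,-0.032,-0.015,0,0,0],[0,-0.039,-0.019,0,0,0],[0,-0.046,-0.024,0,0,0],[0,-0.052,-0.028,0,0,0],[0,-0.058,-0.033,0,0,0],[0,-0.064,-0.037,0,0,0],[0,-0.07,-0.042,0,0,0],[0,-0.076,-0.047,0,0,0],[0,-0.081,-0.053,0,0,0],[0,-0.087,-0.058,0,0,0],[0,-0.092,-0.064,0,0,0],[0,-0.097,-0.07,0,0,0],[0,-0.101,-0.077,0,0,0],[0,-0.106,-0.083,0,0,0],[0,-0.11,-0.09,0,0,0],[0,-0.114,-0.096,0,0,0]]}}

```text
time_s: 25.05
eef_pos: [0.4847, -0.1495, 0.1167]
tool_rot: [0.001, 0.675, 0.738, 0.0]
force: [-4.1, -1.8, 7.5]
width: 0.245
gripper_force: 55.0
```

Emit:
{"fn": "arm_command", "kwargs": {"increments": [[0,-0.004,-0.007,0,0,0],[0,-0.007,-0.014,0,0,0],[0,-0.011,-0.021,0,0,0],[0,-0.014,-0.028,0,0,0],[0,-0.016,-0.035,0,0,0],[0,-0.019,-0.043,0,0,0],[0,-0.021,-0.05,0,0,0],[0,-0.023,-0.058,0,0,0],[0,-0.025,-0.065,0,0,0],[0,-0.027,-0.073,0,0,0],[0,-0.028,-0.081,0,0,0],[0,-0.029,-0.088,0,0,0],[0,-0.029,-0.096,0,0,0],[0,-0.03,-0.104,0,0,0],[0,-0.03,-0.112,0,0,0],[0,-0.03,-0.119,0,0,0],[0,-0.029,-0.127,0,0,0],[0,-0.029,-0.135,0,0,0],[0,-0.028,-0.143,0,0,0],[0,-0.027,-0.15,0,0,0]]}}

```text
time_s: 26.72
eef_pos: [0.4783, -0.1501, 0.1627]
tool_rot: [0.002, 0.675, 0.738, 0.002]
force: [-2.0, 0.8, 10.1]
width: 0.245
gripper_force: 55.0
```

Emit:
{"fn": "arm_command", "kwargs": {"increments": [[0,0.001,-0.008,0,0,0],[0,0.003,-0.015,0,0,0],[0,0.005,-0.023,0,0,0],[0,0.008,-0.03,0,0,0],[0,0.01,-0.038,0,0,0],[0,0.013,-0.045,0,0,0],[0,0.016,-0.052,0,0,0],[0,0.019,-0.059,0,0,0],[0,0.023,-0.066,0,0,0],[0,0.027,-0.073,0,0,0],[0,0.031,-0.08,0,0,0],[0,0.035,-0.086,0,0,0],[0,0.039,-0.092,0,0,0],[0,0.044,-0.099,0,0,0],[0,0.049,-0.105,0,0,0],[0,0.054,-0.111,0,0,0],[0,0.059,-0.116,0,0,0],[0,0.065,-0.122,0,0,0],[0,0.071,-0.127,0,0,0],[0,0.076,-0.132,0,0,0]]}}

```text
time_s: 28.38
eef_pos: [0.5038, -0.1478, 0.2028]
tool_rot: [0.005, 0.675, 0.738, 0.003]
force: [2.7, -0.2, 6.9]
width: 0.245
gripper_force: 55.0
```

Emit:
{"fn": "arm_command", "kwargs": {"increments": [[0,0.006,-0.005,0,0,0],[0,0.012,-0.01,0,0,0],[0,0.019,-0.014,0,0,0],[0,0.025,-0.018,0,0,0],[0,0.032,-0.022,0,0,0],[0,0.039,-0.026,0,0,0],[0,0.046,-0.03,0,0,0],[0,0.053,-0.033,0,0,0],[0,0.06,-0.036,0,0,0],[0,0.067,-0.039,0,0,0],[0,0.075,-0.041,0,0,0],[0,0.083,-0.044,0,0,0],[0,0.091,-0.046,0,0,0],[0,0.098,-0.047,0,0,0],[0,0.106,-0.049,0,0,0],[0,0.113,-0.05,0,0,0],[0,0.121,-0.051,0,0,0],[0,0.13,-0.052,0,0,0],[0,0.138,-0.052,0,0,0],[0,0.146,-0.052,0,0,0]]}}

```text
time_s: 30.05
eef_pos: [0.5421, -0.1442, 0.216]
tool_rot: [-0.0, 0.675, 0.738, -0.0]
force: [-0.9, -1.3, 2.8]
width: 0.244
gripper_force: 55.0
```

Emit:
{"fn": "arm_command", "kwargs": {"increments": [[0,0.008,0.0,0,0,0],[0,0.016,0.001,0,0,0],[0,0.023,0.001,0,0,0],[0,0.031,0.002,0,0,0],[0,0.039,0.003,0,0,0],[0,0.046,0.005,0,0,0],[0,0.054,0.007,0,0,0],[0,0.062,0.009,0,0,0],[0,0.069,0.011,0,0,0],[0,0.076,0.013,0,0,0],[0,0.084,0.016,0,0,0],[0,0.091,0.019,0,0,0],[0,0.098,0.023,0,0,0],[0,0.105,0.026,0,0,0],[0,0.112,0.03,0,0,0],[0,0.118,0.034,0,0,0],[0,0.125,0.038,0,0,0],[0,0.131,0.043,0,0,0],[0,0.137,0.047,0,0,0],[0,0.144,0.052,0,0,0]]}}

```text
time_s: 31.72
eef_pos: [0.5851, -0.1403, 0.2012]
tool_rot: [-0.0, 0.675, 0.738, -0.0]
force: [-4.3, -1.2, 7.5]
width: 0.244
gripper_force: 55.0
```

One full turn went cleanly, so I'll repeat the path for the second.

Emit:
{"fn": "arm_command", "kwargs": {"increments": [[0,0.006,0.005,0,0,0],[0,0.012,0.01,0,0,0],[0,0.017,0.016,0,0,0],[0,0.022,0.022,0,0,0],[0,0.028,0.028,0,0,0],[0,0.032,0.034,0,0,0],[0,0.037,0.04,0,0,0],[0,0.042,0.046,0,0,0],[0,0.046,0.053,0,0,0],[0,0.05,0.059,0,0,0],[0,0.054,0.066,0,0,0],[0,0.057,0.073,0,0,0],[0,0.06,0.08,0,0,0],[0,0.063,0.087,0,0,0],[0,0.065,0.095,0,0,0],[0,0.068,0.102,0,0,0],[0,0.07,0.11,0,0,0],[0,0.072,0.117,0,0,0],[0,0.073,0.125,0,0,0],[0,0.074,0.132,0,0,0]]}}

```text
time_s: 33.38
eef_pos: [0.6089, -0.1381, 0.1629]
tool_rot: [0.001, 0.675, 0.738, 0.001]
force: [-2.9, -0.1, 12.8]
width: 0.244
gripper_force: 55.0
```

Emit:
{"fn": "arm_command", "kwargs": {"increments": [[0,0.0,0.008,0,0,0],[0,0.001,0.015,0,0,0],[0,0.001,0.023,0,0,0],[0,0.001,0.031,0,0,0],[0,0.001,0.039,0,0,0],[0,0.001,0.047,0,0,0],[0,0.001,0.054,0,0,0],[0,0.0,0.062,0,0,0],[0,-0.001,0.07,0,0,0],[0,-0.002,0.078,0,0,0],[0,-0.003,0.085,0,0,0],[0,-0.005,0.093,0,0,0],[0,-0.007,0.1,0,0,0],[0,-0.01,0.108,0,0,0],[0,-0.012,0.115,0,0,0],[0,-0.015,0.122,0,0,0],[0,-0.018,0.13,0,0,0],[0,-0.021,0.137,0,0,0],[0,-0.025,0.144,0,0,0],[0,-0.029,0.15,0,0,0]]}}

```text
time_s: 35.05
eef_pos: [0.6037, -0.1386, 0.1188]
tool_rot: [0.004, 0.675, 0.738, 0.004]
force: [1.8, 1.1, 13.0]
width: 0.245
gripper_force: 55.0
```

Emit:
{"fn": "arm_command", "kwargs": {"increments": [[0,-0.005,0.007,0,0,0],[0,-0.009,0.013,0,0,0],[0,-0.014,0.02,0,0,0],[0,-0.018,0.026,0,0,0],[0,-0.023,0.032,0,0,0],[0,-0.028,0.037,0,0,0],[0,-0.034,0.042,0,0,0],[0,-0.039,0.048,0,0,0],[0,-0.045,0.053,0,0,0],[0,-0.051,0.058,0,0,0],[0,-0.057,0.063,0,0,0],[0,-0.063,0.068,0,0,0],[0,-0.07,0.072,0,0,0],[0,-0.076,0.076,0,0,0],[0,-0.083,0.08,0,0,0],[0,-0.09,0.084,0,0,0],[0,-0.097,0.087,0,0,0],[0,-0.104,0.09,0,0,0],[0,-0.111,0.093,0,0,0],[0,-0.118,0.096,0,0,0]]}}

```text
time_s: 36.72
eef_pos: [0.5711, -0.1416, 0.0882]
tool_rot: [0.006, 0.675, 0.738, 0.005]
force: [7.9, 0.1, -0.4]
width: 0.243
gripper_force: 55.0
```

Emit:
{"fn": "arm_command", "kwargs": {"increments": [[0,-0.007,0.003,0,0,0],[0,-0.015,0.005,0,0,0],[0,-0.022,0.007,0,0,0],[0,-0.03,0.009,0,0,0],[0,-0.038,0.01,0,0,0],[0,-0.045,0.011,0,0,0],[0,-0.053,0.012,0,0,0],[0,-0.061,0.013,0,0,0],[0,-0.069,0.013,0,0,0],[0,-0.076,0.013,0,0,0],[0,-0.084,0.013,0,0,0],[0,-0.092,0.013,0,0,0],[0,-0.1,0.012,0,0,0],[0,-0.107,0.011,0,0,0],[0,-0.115,0.01,0,0,0],[0,-0.123,0.009,0,0,0],[0,-0.13,0.007,0,0,0],[0,-0.138,0.005,0,0,0],[0,-0.145,0.003,0,0,0],[0,-0.153,0.0,0,0,0]]}}

```text
time_s: 38.38
eef_pos: [0.5174, -0.1465, 0.0872]
tool_rot: [-0.0, 0.675, 0.738, -0.0]
force: [-3.0, -2.4, -0.3]
width: 0.248
gripper_force: 55.0
```

Emit:
{"fn": "arm_command", "kwargs": {"increments": [[0,-0.006,-0.003,0,0,0],[0,-0.012,-0.006,0,0,0],[0,-0.019,-0.009,0,0,0],[0,-0.025,-0.012,0,0,0],[0,-0.032,-0.015,0,0,0],[0,-0.039,-0.019,0,0,0],[0,-0.046,-0.024,0,0,0],[0,-0.052,-0.028,0,0,0],[0,-0.058,-0.033,0,0,0],[0,-0.064,-0.037,0,0,0],[0,-0.07,-0.042,0,0,0],[0,-0.076,-0.047,0,0,0],[0,-0.081,-0.053,0,0,0],[0,-0.087,-0.058,0,0,0],[0,-0.092,-0.064,0,0,0],[0,-0.097,-0.07,0,0,0],[0,-0.101,-0.077,0,0,0],[0,-0.106,-0.083,0,0,0],[0,-0.11,-0.09,0,0,0],[0,-0.114,-0.096,0,0,0]]}}

```text
time_s: 40.05
eef_pos: [0.4846, -0.1495, 0.1167]
tool_rot: [0.001, 0.675, 0.738, 0.001]
force: [-3.4, -1.9, 7.8]
width: 0.248
gripper_force: 55.0
```

Emit:
{"fn": "arm_command", "kwargs": {"increments": [[0,-0.004,-0.007,0,0,0],[0,-0.007,-0.014,0,0,0],[0,-0.011,-0.021,0,0,0],[0,-0.014,-0.028,0,0,0],[0,-0.016,-0.035,0,0,0],[0,-0.019,-0.043,0,0,0],[0,-0.021,-0.05,0,0,0],[0,-0.023,-0.058,0,0,0],[0,-0.025,-0.065,0,0,0],[0,-0.027,-0.073,0,0,0],[0,-0.028,-0.081,0,0,0],[0,-0.029,-0.088,0,0,0],[0,-0.029,-0.096,0,0,0],[0,-0.03,-0.104,0,0,0],[0,-0.03,-0.112,0,0,0],[0,-0.03,-0.119,0,0,0],[0,-0.029,-0.127,0,0,0],[0,-0.029,-0.135,0,0,0],[0,-0.028,-0.143,0,0,0],[0,-0.027,-0.15,0,0,0]]}}

```text
time_s: 41.72
eef_pos: [0.4782, -0.1501, 0.1627]
tool_rot: [0.002, 0.675, 0.738, 0.002]
force: [-1.9, -0.9, 9.8]
width: 0.247
gripper_force: 55.0
```

Emit:
{"fn": "arm_command", "kwargs": {"increments": [[0,0.001,-0.008,0,0,0],[0,0.003,-0.015,0,0,0],[0,0.005,-0.023,0,0,0],[0,0.008,-0.03,0,0,0],[0,0.01,-0.038,0,0,0],[0,0.013,-0.045,0,0,0],[0,0.016,-0.052,0,0,0],[0,0.019,-0.059,0,0,0],[0,0.023,-0.066,0,0,0],[0,0.027,-0.073,0,0,0],[0,0.031,-0.08,0,0,0],[0,0.035,-0.086,0,0,0],[0,0.039,-0.092,0,0,0],[0,0.044,-0.099,0,0,0],[0,0.049,-0.105,0,0,0],[0,0.054,-0.111,0,0,0],[0,0.059,-0.116,0,0,0],[0,0.065,-0.122,0,0,0],[0,0.071,-0.127,0,0,0],[0,0.076,-0.132,0,0,0]]}}

```text
time_s: 43.38
eef_pos: [0.5035, -0.1478, 0.2027]
tool_rot: [0.005, 0.675, 0.738, 0.003]
force: [2.6, -0.9, 5.0]
width: 0.243
gripper_force: 55.0
```

Emit:
{"fn": "arm_command", "kwargs": {"increments": [[0,0.006,-0.005,0,0,0],[0,0.012,-0.01,0,0,0],[0,0.019,-0.014,0,0,0],[0,0.025,-0.018,0,0,0],[0,0.032,-0.022,0,0,0],[0,0.039,-0.026,0,0,0],[0,0.046,-0.03,0,0,0],[0,0.053,-0.033,0,0,0],[0,0.06,-0.036,0,0,0],[0,0.067,-0.039,0,0,0],[0,0.075,-0.041,0,0,0],[0,0.083,-0.044,0,0,0],[0,0.091,-0.046,0,0,0],[0,0.098,-0.047,0,0,0],[0,0.106,-0.049,0,0,0],[0,0.113,-0.05,0,0,0],[0,0.121,-0.051,0,0,0],[0,0.13,-0.052,0,0,0],[0,0.138,-0.052,0,0,0],[0,0.146,-0.052,0,0,0]]}}

```text
time_s: 45.05
eef_pos: [0.5418, -0.1442, 0.2161]
tool_rot: [-0.0, 0.675, 0.738, -0.0]
force: [-2.7, -2.2, 3.4]
width: 0.244
gripper_force: 55.0
```

Emit:
{"fn": "arm_command", "kwargs": {"increments": [[0,0,0,0,0,0],[0,0,0,0,0,0],[0,0,0,0,0,0],[0,0,0,0,0,0]]}}

```text
time_s: 45.38
eef_pos: [0.5427, -0.1441, 0.2162]
tool_rot: [0.001, 0.675, 0.738, 0.0]
force: [1.2, -2.2, 1.9]
width: 0.245
gripper_force: 55.0
```

Emit:
{"fn": "arm_command", "kwargs": {"increments": [[0,0,0,0,0,0],[0,0,0,0,0,0],[0,0,0,0,0,0],[0,0,0,0,0,0],[0,0,0,0,0,0],[0,0,0,0,0,0],[0,0,0,0,0,0],[0,0,-0.03,0,0,0],[0,0,-0.08,0,0,0],[0,0,-0.15,0,0,0],[0,0,-0.25,0,0,0],[0,0,-0.35,0,0,0],[0,0,-0.4,0,0,0],[0,0,-0.4,0,0,0],[0,0,-0.4,0,0,0],[0,0,-0.4,0,0,0],[0,0,-0.4,0,0,0]], "gripper": -0.3}}

```text
time_s: 46.8
eef_pos: [0.5413, -0.1437, 0.3344]
tool_rot: [-0.002, 0.675, 0.738, -0.001]
force: [-1.1, -0.0, 0.8]
width: 0.649
gripper_force: 0.0
```

Run:
```python
from h import *
np.set_printoptions(precision=4,suppress=True)
s,p,M=tool();print(s["time_s"],p,s["force"],s["width"])
a,b=snapshot("side"),snapshot("top")
f=lambda i,r:cv2.resize(i[r[0]:r[1],r[2]:r[3],::-1],None,fx=5,fy=5,interpolation=2)
x=f(a,(160,270,290,370)); y=f(b,(190,260,280,360))
y=cv2.resize(y,(390,273))
cv2.imwrite("pics/d3.png",np.hstack([x,np.vstack([y,np.zeros((550-273,390,3),np.uint8)])]))
```

```text
46.8 [ 0.5413 -0.1437  0.3344] [-1.0644 -0.0003  0.752 ] 0.6494430301779144
```

View pics/d3.png

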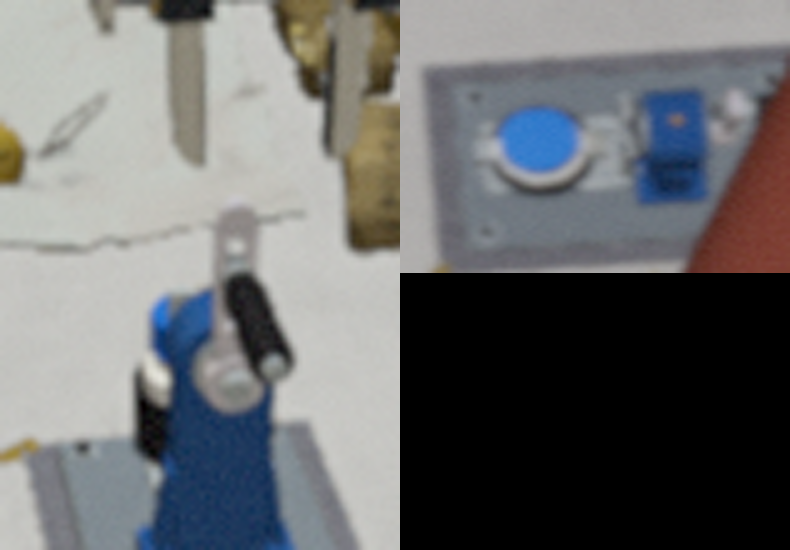

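The handle is straight up again at (258,330), the jar is seated upright at (540,140), and the base sits exactly where it was. The gripper is clear, so I'll let it settle briefly and hand in.

Emit:
{"fn": "arm_command", "kwargs": {"increments": [[0,0,0,0,0,0],[0,0,0,0,0,0],[0,0,0,0,0,0],[0,0,0,0,0,0],[0,0,0,0,0,0],[0,0,0,0,0,0]]}}

```text
time_s: 47.4
eef_pos: [0.5421, -0.1442, 0.336]
tool_rot: [0.0, 0.675, 0.738, -0.0]
force: [0.5, 0.6, 0.7]
width: 0.654
gripper_force: 0.0
```

```bash
python3 -c "
from cell import *
print(sign_off())"
```

```text
the job is handed in; nothing more can be done
None
```

I pressed the jar down until it held against a light upward pull, turned the crank two full turns at about 15 s each, let go with the handle straight up and the jar upright in the cup, and handed the job in at 47 s; no verdict came back.

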